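# Peel the clinging top tray off the sample stack and hold it over the board

### The job

Press the mister's cap fully down for a moment and let it spring back, to damp the seam of the clinging tray stack. Then take the top tray by its corner pull tab and peel it: raise that corner first while the opposite corner still rests hooked on the stack, then draw it out from under the hook, leaving the trays below where they are. Finish while still holding the tray in the gripper, level and open side up, centred over the wooden board and about 15 cm above it, steady and without letting go; disturb nothing else.

Things in the scene. Friction and masses are not known exactly. Their poses are not given: they have to be found in the camera images.
- cap (a joint): the mister's sprung cap: 0 = up, 0.010 m = fully pressed (down); pressing needs about 2 N at the start and 6.5 N at the bottom; springs back by itself
- cap_top (a point): centre of the flat top of the cap, a white disc 30 mm across, 170 mm above the table when up, on a fixed clear bottle 58 mm in diameter (grey foot disc 92 mm across, 6 mm high) with two short nozzles to the sides
- tray_tab (a point): centre of the top tray's upright pull tab: 40 mm tall, 26 mm wide, 10 mm thick, standing on the flange at one corner, so the flange's top is 20 mm below this point. Axes are the tray's: x and y along its sides, z up. The tab's thin direction (squeeze it across this) is the tray's diagonal +x+y direction, at 45 degrees to both sides
- tray_center (a point): centre of the underside of the top tray's flange. White tray 170 mm (x) by 120 mm (y), flange 4 mm thick, tub reaching 14 mm below the flange's underside; 90 to 145 g. The tab centre lies at (-66, -41, +24) mm from here in the tray's axes
- tray_far (a point): underside of the tray's flange at the corner diagonally opposite the tab: (+85, +60, 0) mm from tray_center. Tilted up about 10 degrees about this corner, the tray can be drawn 12 to 18 mm diagonally towards the tab side (-x-y), out from under the stack's hook, and then lifted away
- stack_top (a point): centre of the top of the stack below: white nested trays, 170 x 120 x 45 mm, with damp soil, 1.1 kg, loose on the table; the top tray's flange lies on its rim. Axes as the tray's. Four little sprung nubs on it grip the tray's long edges, about 2 N each sideways: the tray clings until lifted about 5 mm past them
- stack_far (a point): corner of the stack's rim under tray_far. A fixed hook here, its top 55 mm above the table, overlaps both edges of the tray's flange by 5 mm, 2 mm above it: pulled straight up, the tray takes the stack along
- mister: the fixed mister bottle that carries the cap; origin at its foot on the table
- board: the fixed wooden examination board, 240 (x) x 180 (y) x 15 mm; origin at the centre of its underside on the table
- jar: bystander: closed jar, 44 mm across, 55 mm tall, origin at its foot
- washbottle: bystander: white wash bottle, 60 mm across, 150 mm tall, origin at its foot
- tin: bystander: flat metal tin, 48 mm across, 30 mm tall, origin at its foot
- brush: bystander: brush lying on the table
- pencilbox: bystander: open blue box 75 x 140 x 40 mm, origin at its foot
- spatula: bystander: spatula lying on the table
- dish: bystander: white ceramic disc, 60 mm across, 12 mm high, lying on the wooden board
Mind the look-alikes: they are no part of the job. Leave any blue or purple look-alike of the part that bears tray_tab alone. Leave any red look-alike of the mister alone.

How it is judged:
On the way, in this order (a step that is already met when the one before it is completed fails the run):
1. the mister's cap is pressed down at least 7 mm, the tray not yet moved (value of joint cap above 0.007 m and distance of tray_center from where it was at the start of the episode below 0.01 m), for 0.1 s.
2. the cap is up again and the tray is tilted up by its tab, at least 6 degrees, its opposite corner still within 15 mm of the stack's corner (value of joint cap below 0.003 m and angle between tray_center's own z axis and vertical above 0.105 rad and distance between tray_far and stack_far below 0.015 m and height (world z) of tray_tab above 0.079 m and contact force between tray and the fingers above 0.5 N), for 0.1 s.
At the end, for the whole second after the job is handed in: the tray is held by the gripper alone, its centre within 60 mm horizontally of the board's centre and 90 to 285 mm above the board's top, within 17 degrees of level and open side up, still; the cap is up; the stack is within 25 mm of where it stood (contact force between tray and the fingers above 1 N and contact force between tray and stack below 0.05 N and contact force between tray and mister below 0.05 N and contact force between tray and board below 0.05 N and contact force between tray and dish below 0.05 N and height (world z) of tray_center between 0.105 and 0.3 m and horizontal distance between tray_center and board below 0.06 m and angle between tray_center's own z axis and vertical below 0.3 rad and linear speed of tray below 0.05 m/s and value of joint cap below 0.003 m and distance of stack_top from where it was at the start of the episode below 0.025 m); the arm keeps its last pose, push and grip.
It fails at once if the stack below is lifted, tipped or shoved: its top centre more than 25 mm from the start or tilted more than 7 degrees (distance of stack_top from where it was at the start of the episode above 0.025 m or angle between stack_top's own z axis and vertical above 0.12 rad).
It fails at once if a bystander is moved more than 30 mm (distance of any of jar, washbottle, tin, brush, pencilbox, spatula, dish from where it was at the start of the episode above 0.03 m).
It also fails if it takes over 66 s, if anything falls off the work surface, if the arm or the gripper's body presses on something with over 40 N, if the wrist force passes 120 N, or if a joint passes its speed limit or range.

### The arm

A 7-joint arm with a two-finger parallel gripper is mounted at the origin on the work surface. World frame = base frame: x ahead of the robot, y to its left, z up, the work surface at z = 0. Lengths are in m, angles in rad, forces in N, time in s.
With the tool pointing down it reaches from about 0.4 to 0.85 m from the base axis. Payload 10.4 kg.
Tool frame: the origin (TCP) lies between the finger pads; the fingertips stand 11 mm ahead of it and the grasp point (between the pads) lies 8 mm behind it (tip_reach is the distance from the TCP to the fingertips, in m); z points along the fingers, y is the line along which they close (so a half turn about z gives the same grasp; the last joint's range is limited). The gripper opens to 85 mm and grips with 20 to 120 N. Pads are 22 mm wide; open, the fingers measure 114 mm over their backs; the gripper's body (76 mm by 85 mm) begins 54 mm behind the grasp point. The pads swing forward as they close: fully open they stand 13 mm farther back than shut.
Start: joints at [1.1, 0.332, -0.065, 1.46, 0.022, 1.35, -0.088], TCP at [0.271, -0.563, 0.242] pointing down, gripper open.
Joint ranges: [-2.6, 2.6], [-0.5, 2.12], [-1.47, 1.34], [0.16, 2.42], [-1.27, 4.41], [0.06, 2.06], [-2.6, 2.6]. Speed limits (rad/s): [2.22, 2.22, 2.79, 2.79, 3.14, 3.14, 3.14].

### API

Orientations are given as a unit quaternion [x, y, z, w].
In Python, from workcell import * gives the robot as it stands.
- The arm moves only by the shell command python3 -m inch 'ROWS' [OPENING] [FORCE]. ROWS is JSON, a list of rows, each an object with "slide": the shift along the world's x, y, z in m, a list of three; "yaw": the turn about the world's z in rad. A call has 1 to 20 rows; each row is the pose to reach, as a shift and turn from the pose commanded when the call began; what a row does not reach only later rows make up. A row lasts 1/12 s, in which the tool goes at most 41.7 mm and 7.16 degrees, less where a joint would pass 70% of its speed; a pose out of reach is approached as far as the arm can. A call with a gripper value outside its range is refused whole. OPENING is the closure in counts, from 0 (fully open) to 255 (shut), set as the call begins (- or left out, the last holds). The fingers move at their own pace and stop on an object; FORCE is the grip in N (left out, the last holds). Time passes only in rows, so rows that repeat a pose let the fingers close. It gives the time, the measured TCP pose, the force, the opening and the grip force at its end, in the units of the state.
- get_obs(): the state, without advancing time (a new reading comes with each control period).
- camera(name): name is "scene" or "side" or "wrist"; returns a dict with "frame" (420x560x3 uint8, red, green, blue), "fx", "fy", "cx", "cy" (pixels), "extrinsics" (4x4, takes a point from world to camera coordinates). Camera axes: x right, y down, z forward; pixel columns grow to the right and rows downward; lengths in m; the calibration is good to about 2 mm. A picture is of the moment at which its call begins. There is no depth.
- hand_in(): hands the job in; it is judged then, once.
The state is a dict: "clock": time; "joint_pos": joint angles; "joint_velocities": joint speeds; "tau": joint torques, N m; "position": TCP position; "ee_rot": TCP orientation; "ft_force": force on the tool from outside, world axes, zero at the start; "torque": the same for the moment, N m; "grip_width": opening from 0.0 (shut) to 1.0 (fully open); "grasp_force": force on a finger pad.
Only numpy, scipy, OpenCV 4.12 (cv2) and the standard library are available. Lean on these libraries where they do the work, as an engineer would, in place of code of your own. Each camera call takes 0.05 s, during which the arm holds its last target. There are 200 camera calls.

## Working session

There is one attempt and no reset: what is moved stays moved. The work goes in short steps, Python scripts to look and compute and a shell command to move; the robot and the scene stay as the last step left them, time stands still between calls to the robot, and variables do not carry over. Pictures are saved under pics/ and viewed, at most 10 in all, crops included, and the job is handed in when it is done.

```bash
mkdir -p pics; ls; cat > h.py <<'E'
from workcell import *
import numpy as np, cv2
def snap(n,f):
    c=camera(n); cv2.imwrite('pics/'+f+'.png',c['frame'][:,:,::-1]); np.savez('pics/'+f+'.npz',**c); return c
def load(f): return dict(np.load('pics/'+f+'.npz'))
def ray(c,u,v):
    E=c['extrinsics'];R=E[:3,:3];t=E[:3,3]
    o=-R.T@t; d=R.T@np.array([(u-c['cx'])/c['fx'],(v-c['cy'])/c['fy'],1]); return o,d
def onz(c,u,v,z):
    o,d=ray(c,u,v); return o+d*(z-o[2])/d[2]
def proj(c,p):
    E=c['extrinsics'];q=E[:3,:3]@np.array(p)+E[:3,3]; return c['fx']*q[0]/q[2]+c['cx'],c['fy']*q[1]/q[2]+c['cy']
E
python3 - <<'E'
from h import *
a=snap('scene','s0');b=snap('side','d0')
for c in(a,b):
    print(ray(c,280,210))
o=get_obs();print(o['clock'],o['position'],o['ee_rot'],o['grip_width'],o['ft_force'])
E
```

```text
pics
(array([ 1.28443965, -0.08468587,  1.03333652]), array([-0.64369977,  0.01721015, -0.7651296 ]))
(array([0.13055297, 0.59484248, 0.96661793]), array([ 0.33641967, -0.57530097, -0.74596011]))
0.1 [ 0.27046767 -0.56306854  0.24160434] [ 9.75032192e-01  2.22062626e-01 -1.79559559e-04 -6.19108679e-04] 1.0047513045113035 [-0.15764908  0.08907943  0.19078699]
```

View pics/s0.png

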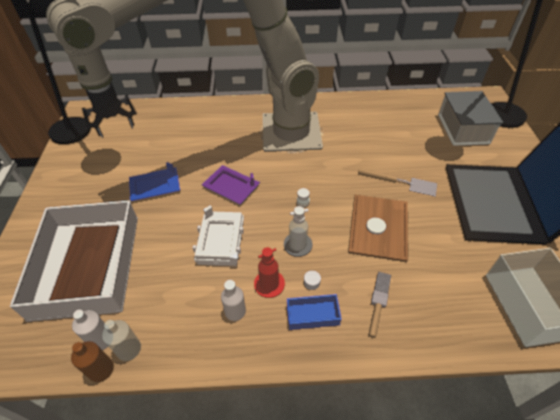

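View pics/d0.png

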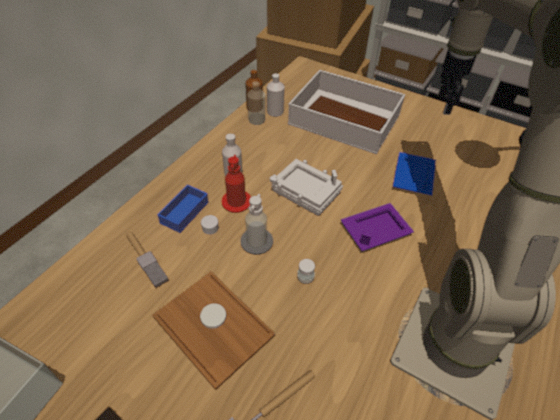

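Candidates in the scene view are as follows.
- **Mister:** the clear one on a grey foot is at (298,235). The red look-alike is at (268,275), and white bottles are at (232,300), (122,340) and (88,325).
- **Tray:** the white one is at (219,238) with its tab at about (208,213). Look-alikes are purple (231,184), blue (155,185) and the blue box (313,312).
- **Choice:** the clear mister and the white tray. I'll check both in one close crop.

```bash
python3 - <<'E'
from h import *
a=cv2.imread('pics/s0.png')[185:285,180:330];b=cv2.imread('pics/d0.png')[150:250,225:355]
cv2.imwrite('pics/c0.png',np.vstack([cv2.resize(a,None,fx=3,fy=3,interpolation=2),cv2.resize(b,(450,300),interpolation=2)]) if 0 else np.hstack([cv2.resize(a,(400,267),interpolation=2),cv2.resize(b,(347,267),interpolation=2)]))
E
```

```text
(no output)
```

View pics/c0.png

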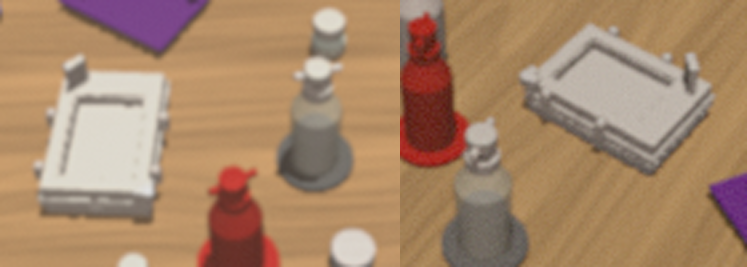

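```bash
python3 - <<'E'
from h import *
a=load('s0');b=load('d0')
def tri(p,q):
    A=[];r=[]
    for c,(u,v) in((a,p),(b,q)):
        o,d=ray(c,u,v);d/=np.linalg.norm(d);P=np.eye(3)-np.outer(d,d);A.append(P);r.append(P@o)
    return np.linalg.lstsq(np.vstack(A),np.hstack(r),rcond=None)[0]
print('cap',onz(a,298.9,209.4,.17),onz(b,255.7,198.7,.17),tri((298.9,209.4),(255.7,198.7)))
print('tab',onz(a,208.5,212.4,.069),onz(b,334,177.3,.069),tri((208.5,212.4),(334,177.3)))
# flange corners scene: crop coords
for n,(x,y) in dict(tr=(167,73),br=(153,192),bl=(40,191)).items(): print(n,onz(a,180+x/2.667,185+y/2.667,.049))
for n,(x,y) in dict(top=(592,27),right=(711,92),bot=(648,165)).items(): print(n,onz(b,225+(x-400)/2.669,150+y/2.67,.049))
for c,f in((a,'s'),(b,'d')):
    im=c['frame'].astype(int); hsv=cv2.cvtColor(c['frame'],cv2.COLOR_RGB2HSV)
# board corners
print([onz(a,u,v,.015) for u,v in((354,196),(408,199),(407,258),(350,249))])
print([onz(b,u,v,.015) for u,v in((211,274),(272,326),(215,381),(154,322))])
E
```

```text
cap [ 0.55882534 -0.01166114  0.17      ] [ 0.56128829 -0.01904372  0.17      ] [ 0.56004038 -0.01376095  0.17362834]
tab [ 0.47071098 -0.28861737  0.069     ] [ 0.46807615 -0.29561588  0.069     ] [ 0.46856826 -0.29100127  0.06978155]
tr [ 0.45971307 -0.18306278  0.049     ]
br [ 0.62995715 -0.19556657  0.049     ]
bl [ 0.62198601 -0.32040619  0.049     ]
top [ 0.61008712 -0.32219224  0.049     ]
right [ 0.44256045 -0.29992547  0.049     ]
bot [ 0.45051452 -0.16478967  0.049     ]
[array([0.37879488, 0.19487997, 0.015     ]), array([0.40259216, 0.37616224, 0.015     ]), array([0.63834554, 0.3137933 , 0.015     ]), array([0.5964821 , 0.14694524, 0.015     ])]
[array([0.59386151, 0.14545647, 0.015     ]), array([0.38357304, 0.18354315, 0.015     ]), array([0.41920855, 0.35690344, 0.015     ]), array([0.62493494, 0.32391873, 0.015     ])]
```

```bash
python3 -m inch '[{"slide":[0.02,0.035,0.01],"yaw":-0.12},{"slide":[0.04,0.07,0.02],"yaw":-0.24},{"slide":[0.06,0.105,0.02],"yaw":-0.36},{"slide":[0.08,0.14,0.02],"yaw":-0.48},{"slide":[0.10,0.175,0.02],"yaw":-0.6},{"slide":[0.12,0.21,0.02],"yaw":-0.72},{"slide":[0.14,0.245,0.02],"yaw":-0.84},{"slide":[0.16,0.28,0.02],"yaw":-0.96},{"slide":[0.18,0.315,0.02],"yaw":-1.08},{"slide":[0.20,0.35,0.02],"yaw":-1.2},{"slide":[0.22,0.385,0.02],"yaw":-1.32},{"slide":[0.24,0.42,0.02],"yaw":-1.32},{"slide":[0.26,0.455,0.02],"yaw":-1.32},{"slide":[0.275,0.49,0.02],"yaw":-1.32},{"slide":[0.285,0.525,0.02],"yaw":-1.32},{"slide":[0.29,0.549,0.02],"yaw":-1.32},{"slide":[0.29,0.549,0.02],"yaw":-1.32},{"slide":[0.29,0.549,0.02],"yaw":-1.32}]' 255 20
python3 - <<'E'
from h import *
c=snap('wrist','w1');s=snap('scene','s1');o=get_obs()
print(o['clock'],o['position'],o['ee_rot'],o['joint_pos'],o['ft_force'],ray(c,280,210))
f=c['frame'];g=cv2.resize(s['frame'][140:290,180:380],(560,420))
cv2.imwrite('pics/v1.png',cv2.resize(np.hstack([f,g]),(800,300))[:,:,::-1])
E
```

```text
clock: 1.6
position: [0.5607, -0.0116, 0.2619]
ee_rot: [0.907, -0.42, -0.001, -0.0]
ft_force: [-0.0, -0.1, -0.6]
grip_width: 0.006
grasp_force: 0.0
1.7 [ 0.56041365 -0.01529817  0.26195809] [ 9.06247351e-01 -4.22747512e-01 -2.55187049e-04  4.62874698e-04] [ 0.31360596  0.21005428 -0.42527083  1.58703054  0.08854713  1.36444677
 -2.56538666] [ 1.05514605 -1.39565592  0.0227083 ] (array([ 0.61587354, -0.07548908,  0.39305023]), array([-0.2161892 ,  0.24733144, -0.94452085]))
```

View pics/v1.png

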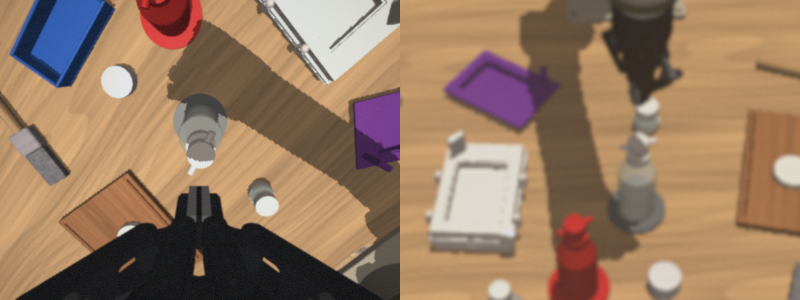

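The picture shows the closed fingers above the clear mister, with the cap's disc at about (201,150) in the left half, which is wrist pixel (281,210).

```bash
python3 - <<'E'
from h import *
c=load('w1')
print(onz(c,281,210,.17),proj(c,[.56,-.014,.17]))
cv2.imwrite('pics/v2.png',cv2.resize(c['frame'][120:300,180:400,::-1],None,fx=3,fy=3))
E
```

```text
[ 0.56426623 -0.01755061  0.17      ] (np.float64(282.2922226159707), np.float64(217.0594623429866))
```

View pics/v2.png

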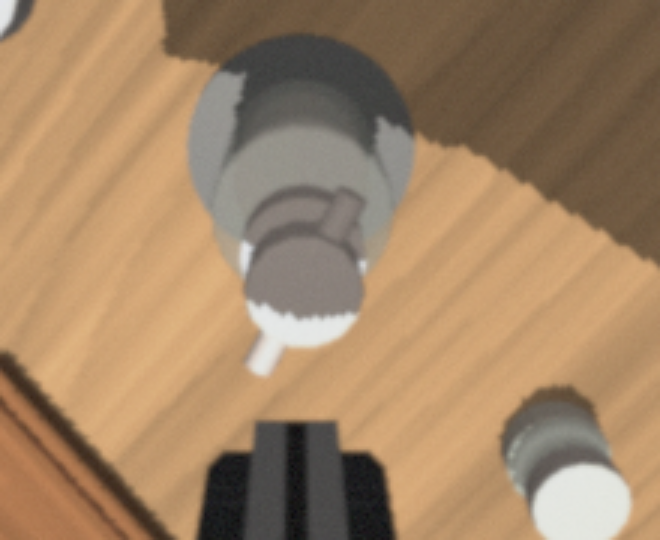

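The cap's disc is centred at about wrist pixel (281,215), so it lies at about (0.561,-0.015), under the TCP. I'll press now.

```bash
python3 -m inch '[{"slide":[0,0,-0.03],"yaw":0},{"slide":[0,0,-0.06],"yaw":0},{"slide":[0,0,-0.075],"yaw":0},{"slide":[0,0,-0.08],"yaw":0},{"slide":[0,0,-0.084],"yaw":0},{"slide":[0,0,-0.086],"yaw":0},{"slide":[0,0,-0.086],"yaw":0},{"slide":[0,0,-0.086],"yaw":0}]'
```

```text
clock: 2.37
position: [0.5613, -0.015, 0.1776]
ee_rot: [0.906, -0.423, 0.001, -0.0]
ft_force: [-1.7, -1.3, 3.4]
grip_width: 0.001
grasp_force: 1.6
```

```bash
python3 -m inch '[{"slide":[0,0,-0.003],"yaw":0},{"slide":[0,0,-0.006],"yaw":0},{"slide":[0,0,-0.008],"yaw":0},{"slide":[0,0,-0.008],"yaw":0},{"slide":[0,0,-0.008],"yaw":0},{"slide":[0,0,-0.008],"yaw":0}]'
```

```text
clock: 2.87
position: [0.5617, -0.0147, 0.1709]
ee_rot: [0.906, -0.423, 0.002, -0.0]
ft_force: [-7.1, -3.2, 21.4]
grip_width: 0.0
grasp_force: 10.4
```

```bash
python3 -m inch '[{"slide":[0,0,0.02],"yaw":0},{"slide":[0,0,0.05],"yaw":0.0},{"slide":[0,0,0.09],"yaw":0.12},{"slide":[0,-0.02,0.09],"yaw":0.24},{"slide":[-0.01,-0.04,0.09],"yaw":0.36},{"slide":[-0.02,-0.06,0.09],"yaw":0.48},{"slide":[-0.03,-0.08,0.09],"yaw":0.6},{"slide":[-0.04,-0.1,0.09],"yaw":0.72},{"slide":[-0.05,-0.12,0.09],"yaw":0.84},{"slide":[-0.06,-0.14,0.09],"yaw":0.96},{"slide":[-0.07,-0.16,0.09],"yaw":1.08},{"slide":[-0.08,-0.18,0.09],"yaw":1.2},{"slide":[-0.09,-0.2,0.09],"yaw":1.32},{"slide":[-0.092,-0.22,0.09],"yaw":1.44},{"slide":[-0.092,-0.24,0.09],"yaw":1.56},{"slide":[-0.092,-0.25,0.09],"yaw":1.68},{"slide":[-0.092,-0.26,0.09],"yaw":1.8},{"slide":[-0.092,-0.276,0.09],"yaw":1.92},{"slide":[-0.092,-0.276,0.08],"yaw":2.04},{"slide":[-0.092,-0.276,0.07],"yaw":2.16}]'
python3 -m inch '[{"slide":[0,0,-0.01],"yaw":0.12},{"slide":[0,0,-0.02],"yaw":0.24},{"slide":[0,0,-0.03],"yaw":0.36},{"slide":[0,0,-0.04],"yaw":0.48},{"slide":[0,0,-0.05],"yaw":0.6},{"slide":[0,0,-0.06],"yaw":0.72},{"slide":[0,0,-0.06],"yaw":0.84},{"slide":[0,0,-0.06],"yaw":0.95},{"slide":[0,0,-0.06],"yaw":0.95},{"slide":[0,0,-0.06],"yaw":0.95}]' 0
python3 - <<'E'
from h import *
c=snap('wrist','w3');s=snap('scene','s3');o=get_obs()
x=o['ee_rot'];from scipy.spatial.transform import Rotation as R
y=R.from_quat(x).as_matrix()[:,1]
print(o['position'],np.degrees(np.arctan2(y[1],y[0])),o['joint_pos'][6],proj(c,[.469,-.291,.089]),proj(c,[.469,-.291,.069]))
g=cv2.resize(s['frame'][165:285,170:330],(560,420))
cv2.imwrite('pics/v3.png',cv2.resize(np.hstack([c['frame'],g]),(800,300))[:,:,::-1])
E
```

```text
clock: 4.53
position: [0.469, -0.2911, 0.2381]
ee_rot: [0.798, 0.602, 0.0, 0.0]
ft_force: [-0.2, 0.3, -1.0]
grip_width: 0.001
grasp_force: 0.0
clock: 5.37
position: [0.4688, -0.2901, 0.1782]
ee_rot: [0.438, 0.899, 0.0, 0.0]
ft_force: [-0.3, -0.2, -0.2]
grip_width: 0.998
grasp_force: 0.0
[ 0.46878887 -0.29028871  0.17835483] 38.023668248940325 1.0529057884511663 (np.float64(276.4992390818384), np.float64(221.0996389352231)) (np.float64(276.6015691643686), np.float64(211.95733402914396))
```

View pics/w3.png

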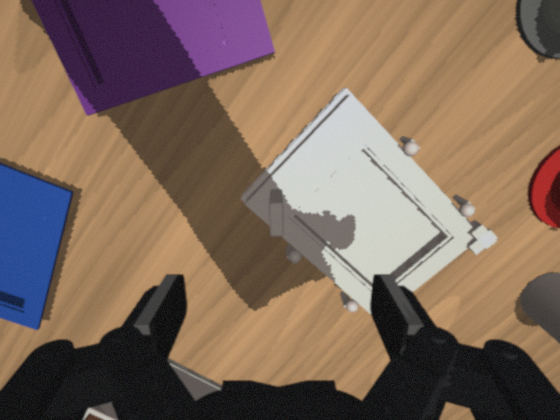

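View pics/v3.png

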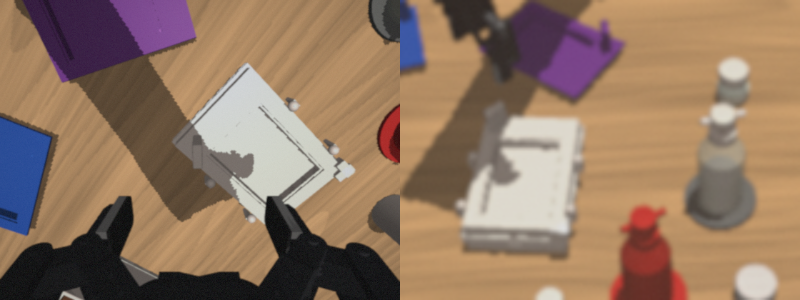

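The tab sits at about wrist pixel (277,213), upright and midway between the fingers, and its faces are parallel to the pads. In the scene crop the mister's cap is up again. Next I'll descend and grip lightly.

```bash
python3 -m inch '[{"slide":[0,0,-0.03],"yaw":0.03},{"slide":[0,0,-0.06],"yaw":0.03},{"slide":[0,0,-0.085],"yaw":0.03},{"slide":[0,0,-0.1],"yaw":0.03},{"slide":[0,0,-0.109],"yaw":0.03},{"slide":[0,0,-0.109],"yaw":0.03},{"slide":[0,0,-0.109],"yaw":0.03}]' && python3 -m inch '[{"slide":[0,0,0],"yaw":0},{"slide":[0,0,0],"yaw":0},{"slide":[0,0,0],"yaw":0},{"slide":[0,0,0],"yaw":0},{"slide":[0,0,0],"yaw":0},{"slide":[0,0,0],"yaw":0},{"slide":[0,0,0],"yaw":0},{"slide":[0,0,0],"yaw":0},{"slide":[0,0,0],"yaw":0},{"slide":[0,0,0],"yaw":0},{"slide":[0,0,0],"yaw":0},{"slide":[0,0,0],"yaw":0}]' 255 25
```

```text
clock: 6.05
position: [0.469, -0.2904, 0.0698]
ee_rot: [0.424, 0.906, 0.0, 0.0]
ft_force: [0.6, -0.3, 0.6]
grip_width: 1.001
grasp_force: 0.0
clock: 7.05
position: [0.4686, -0.2908, 0.0696]
ee_rot: [0.423, 0.906, -0.0, 0.0]
ft_force: [-2.9, -1.8, 6.6]
grip_width: 0.113
grasp_force: 26.6
```

```bash
python3 -m inch '[{"slide":[0,0,0.002],"yaw":0},{"slide":[0.0005,0,0.004],"yaw":0},{"slide":[0.001,0.0005,0.006],"yaw":0},{"slide":[0.001,0.0005,0.008],"yaw":0},{"slide":[0.0015,0.001,0.010],"yaw":0},{"slide":[0.002,0.001,0.012],"yaw":0},{"slide":[0.002,0.001,0.012],"yaw":0},{"slide":[0.002,0.001,0.012],"yaw":0}]'
python3 - <<'E'
from h import *
o=get_obs();print(o['position'],o['torque'],o['grip_width'])
a=snap('side','d4');b=snap('scene','s4')
cv2.imwrite('pics/v4.png',np.hstack([cv2.resize(c['frame'][y:y+90,x:x+100],(400,360),interpolation=2) for c,x,y in((a,260,135),(b,180,190))])[:,:,::-1])
E
```

```text
clock: 7.72
position: [0.4704, -0.2891, 0.0811]
ee_rot: [0.423, 0.906, 0.0, -0.0]
ft_force: [-1.0, -2.4, -6.6]
grip_width: 0.11
grasp_force: 44.0
[ 0.47038101 -0.28909302  0.08112217] [-0.88586972  1.25702969  0.07270838] 0.10973590483264897
```

View pics/v4.png

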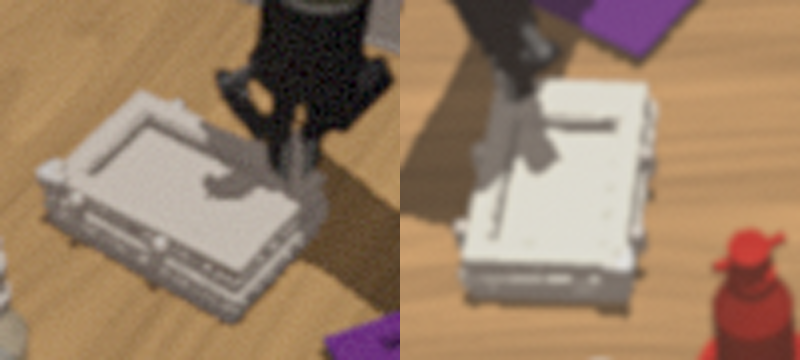

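The tab corner has risen, with a gap opening between tray and stack at the right in the side view. The hook corner at (55,175) in the left half is still seated, and the stack looks unmoved. I'll keep lifting.

```bash
python3 -m inch '[{"slide":[0.0005,0,0.003],"yaw":0},{"slide":[0.001,0.0005,0.006],"yaw":0},{"slide":[0.0015,0.001,0.008],"yaw":0},{"slide":[0.002,0.001,0.010],"yaw":0},{"slide":[0.0025,0.0015,0.012],"yaw":0},{"slide":[0.003,0.0015,0.014],"yaw":0},{"slide":[0.003,0.0015,0.014],"yaw":0},{"slide":[0.003,0.0015,0.014],"yaw":0}]' - 20
python3 - <<'E'
from h import *
o=get_obs();print(o['position'],o['torque'],o['grip_width'])
a=snap('side','d5');b=snap('scene','s5')
cv2.imwrite('pics/v5.png',np.hstack([cv2.resize(c['frame'][y:y+90,x:x+100],(400,360),interpolation=2) for c,x,y in((a,260,135),(b,180,190))])[:,:,::-1])
E
```

```text
clock: 8.48
position: [0.4739, -0.2878, 0.0955]
ee_rot: [0.423, 0.906, 0.0, 0.0]
ft_force: [-0.6, -1.1, -8.6]
grip_width: 0.113
grasp_force: 44.3
[ 0.47393346 -0.28778712  0.09551966] [-0.75556551  1.33012613 -0.02863904] 0.11260286703490402
```

View pics/v5.png

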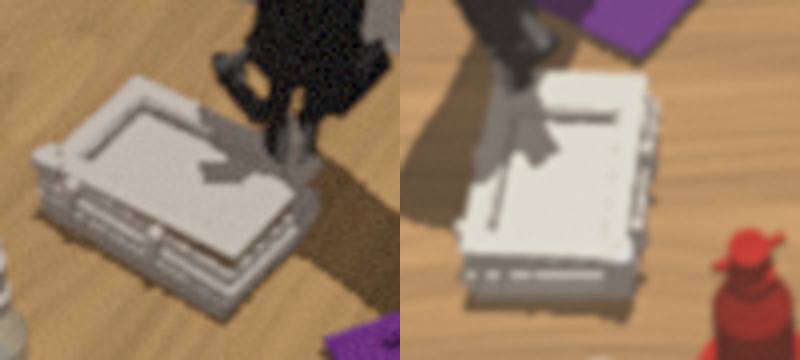

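The side view shows the stack's hook corner rising from crop (45,175) to (40,155), so the wide pads aren't letting the tab pivot and the stack is tipping. I'll set it down. Then I'll regrip across the tab's 26 mm width so the tray can pivot about the closing line.

```bash
python3 -m inch '[{"slide":[-0.001,-0.0005,-0.004],"yaw":0},{"slide":[-0.002,-0.001,-0.008],"yaw":0},{"slide":[-0.003,-0.0015,-0.013],"yaw":0},{"slide":[-0.004,-0.002,-0.018],"yaw":0},{"slide":[-0.0045,-0.0025,-0.022],"yaw":0},{"slide":[-0.005,-0.0025,-0.026],"yaw":0},{"slide":[-0.005,-0.0025,-0.027],"yaw":0},{"slide":[-0.005,-0.0025,-0.027],"yaw":0},{"slide":[-0.005,-0.0025,-0.027],"yaw":0}]'
python3 -m inch '[{"slide":[0,0,0],"yaw":0},{"slide":[0,0,0],"yaw":0},{"slide":[0,0,0],"yaw":0},{"slide":[0,0,0],"yaw":0},{"slide":[0,0,0],"yaw":0},{"slide":[0,0,0],"yaw":0},{"slide":[0,0,0.02],"yaw":0},{"slide":[0,0,0.04],"yaw":0},{"slide":[0,0,0.06],"yaw":0},{"slide":[0,0,0.08],"yaw":0}]' 0
python3 -m inch '[{"slide":[0,0,0.01],"yaw":-0.12},{"slide":[0,0,0.02],"yaw":-0.24},{"slide":[0,0,0.03],"yaw":-0.36},{"slide":[0,0,0.03],"yaw":-0.48},{"slide":[0,0,0.03],"yaw":-0.6},{"slide":[0,0,0.03],"yaw":-0.72},{"slide":[0,0,0.03],"yaw":-0.84},{"slide":[0,0,0.03],"yaw":-0.96},{"slide":[0,0,0.03],"yaw":-1.08},{"slide":[0,0,0.03],"yaw":-1.2},{"slide":[0,0,0.03],"yaw":-1.32},{"slide":[0,0,0.03],"yaw":-1.44},{"slide":[0,0,0.03],"yaw":-1.56},{"slide":[0,0,0.03],"yaw":-1.57},{"slide":[0,0,0.03],"yaw":-1.57}]'
python3 - <<'E'
from h import *
c=snap('wrist','w6');a=snap('side','d6');o=get_obs()
print(o['position'],o['ee_rot'],o['joint_pos'][6],proj(c,[.469,-.291,.089]))
a0=load('d0');print(np.abs(a['frame'][185:215,255:330].astype(int)-a0['frame'][185:215,255:330]).mean())
g=cv2.resize(a['frame'][135:225,260:360],(400,360),interpolation=2)
cv2.imwrite('pics/v6.png',np.hstack([cv2.resize(c['frame'],(480,360)),cv2.resize(g,(320,288)) if 0 else g[:,:320]])[:,:,::-1])
E
```

```text
clock: 9.33
position: [0.47, -0.2914, 0.0707]
ee_rot: [0.423, 0.906, -0.0, 0.002]
ft_force: [-6.8, 2.0, 18.2]
grip_width: 0.112
grasp_force: 48.6
clock: 10.17
position: [0.4685, -0.2903, 0.1491]
ee_rot: [0.423, 0.906, 0.0, -0.0]
ft_force: [1.5, -0.7, 0.0]
grip_width: 0.999
grasp_force: 0.0
clock: 11.42
position: [0.4687, -0.2903, 0.1783]
ee_rot: [0.939, 0.343, -0.0, 0.0]
ft_force: [-0.0, 0.3, 0.5]
grip_width: 1.002
grasp_force: 0.0
[ 0.46864487 -0.2903286   0.17827597] [ 9.39094140e-01  3.43660000e-01  6.58553312e-06 -4.73079859e-06] -0.4448642181304196 (np.float64(279.1896601729858), np.float64(221.52417487876227))
11.134222222222222
```

View pics/v6.png

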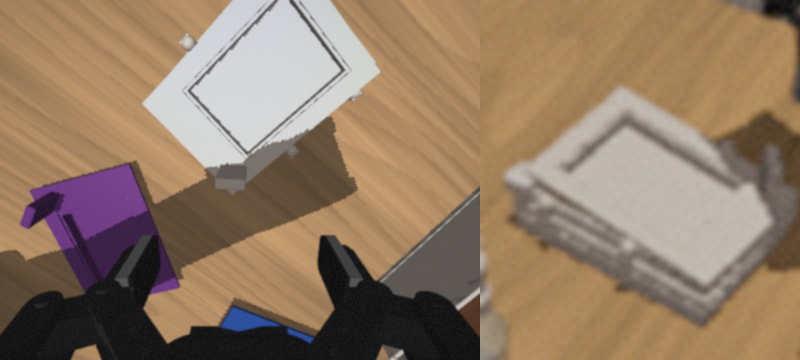

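The tab now shows at about wrist pixel (267,216), where I expected (279,221), so the tray has shifted a few mm. It has come down again and the hook corner is seated in the side view. I'll measure the rest numerically, because I've used my ten viewed pictures.

```bash
python3 - <<'E'
from h import *
c=load('w6');print('tabtop',onz(c,267,216,.089))
g=cv2.cvtColor(c['frame'],cv2.COLOR_RGB2GRAY)
print('cols',list(range(240,300,4)))
for y in range(180,240,4): print(y,g[y,240:300:4])
# side/scene shift of the stack & tab by phase correlation vs start
s=snap('scene','s6');
for n,f0,f1,boxes in(('side','d0','d6',[(272,170,300,195),(300,190,330,215),(326,165,344,190)]),('scene','s0','s6',[(195,240,245,266),(200,203,216,222)])):
    A=cv2.cvtColor(load(f0)['frame'],7);B=cv2.cvtColor(load(f1)['frame'],7)
    for x0,y0,x1,y1 in boxes:
        r=cv2.matchTemplate(B[y0-8:y1+8,x0-8:x1+8],A[y0:y1,x0:x1],cv2.TM_CCOEFF_NORMED);_,m,_,l=cv2.minMaxLoc(r)
        print(n,(x0,y0),l[0]-8,l[1]-8,round(m,2))
E
```

```text
tabtop [ 0.46659185 -0.28151856  0.089     ]
cols [240, 244, 248, 252, 256, 260, 264, 268, 272, 276, 280, 284, 288, 292, 296]
180 [216 215 214 215 214 216 215 214 216 215 207 214 142 126 112]
184 [216 214 215 215 215 215 215 214 216 216 216 200 148 112 116]
188 [215 215 215 215 215 214 212 215 215 216 215 153 116 116 119]
192 [215 216 215 212 191 138  99 129 110 112 113 111 119 116 116]
196 [134 120 115 117 105  90  89  86  87  86  87  86 109 117 116]
200 [104 105 115 115  89  87  88  90  90  87  89  88 109 113 116]
204 [102  83 101  99  89  88  89  89  88  89  88  89 116 115 114]
208 [111  88  86 109 108 105 101  99  95  93  87  89 118 113  87]
212 [ 89  88  87 115 118 119 117 116 120 118 120 114 108  77  83]
216 [ 89  87  86 115 114 115 116 119 115 119 116 111  81  78  76]
220 [ 88  89  90  92  96  99 103 111 115 112 113 111  86  80  80]
224 [ 88  91  88  89  87  84  88 106 112  85  87  84  92  88  81]
228 [90 88 90 89 89 88 87 85 86 86 82 83 87 86 89]
232 [86 86 89 88 88 88 88 90 85 86 86 84 83 84 88]
236 [83 86 83 86 88 91 87 87 87 85 85 87 88 84 85]
side (272, 170) -2 -1 0.85
side (300, 190) -3 1 0.96
side (326, 165) -2 1 0.66
scene (195, 240) 2 -1 0.88
scene (200, 203) 3 0 0.59
```

```bash
python3 - <<'E'
from h import *
c=load('w6');g=cv2.cvtColor(c['frame'],7)
m=cv2.morphologyEx((g>195).astype(np.uint8),cv2.MORPH_OPEN,np.ones((7,7)))
k=max(cv2.findContours(m,0,2)[0],key=cv2.contourArea)
p=cv2.approxPolyDP(k,6,True)[:,0]
for u,v in p: print(u,v,onz(c,u,v,.049)[:2].round(4))
print(onz(c,252,207,.089)[:2],onz(c,285,209,.089)[:2],onz(c,268.5,215.5,.089))
E
```

```text
335 0 [ 0.6079 -0.2245]
326 0 [ 0.6039 -0.2197]
227 101 [ 0.5067 -0.2074]
285 172 [ 0.4933 -0.2768]
393 84 [ 0.5962 -0.295 ]
[ 0.46496775 -0.26896339] [ 0.47902562 -0.28798397] [ 0.46758579 -0.28210178  0.089     ]
```

```bash
python3 -m inch '[{"slide":[-0.001,0.008,-0.02],"yaw":-0.08},{"slide":[-0.001,0.008,-0.05],"yaw":-0.08},{"slide":[-0.001,0.008,-0.08],"yaw":-0.08},{"slide":[-0.001,0.008,-0.095],"yaw":-0.08},{"slide":[-0.001,0.008,-0.105],"yaw":-0.08},{"slide":[-0.001,0.008,-0.105],"yaw":-0.08},{"slide":[-0.001,0.008,-0.105],"yaw":-0.08}]' && python3 -m inch '[{"slide":[0,0,0],"yaw":0},{"slide":[0,0,0],"yaw":0},{"slide":[0,0,0],"yaw":0},{"slide":[0,0,0],"yaw":0},{"slide":[0,0,0],"yaw":0},{"slide":[0,0,0],"yaw":0},{"slide":[0,0,0],"yaw":0},{"slide":[0,0,0],"yaw":0},{"slide":[0,0,0],"yaw":0},{"slide":[0,0,0],"yaw":0}]' 255 20
```

```text
clock: 12.15
position: [0.4679, -0.2825, 0.0738]
ee_rot: [0.953, 0.304, 0.0, 0.0]
ft_force: [-0.9, 0.6, 0.1]
grip_width: 1.001
grasp_force: 0.0
clock: 12.98
position: [0.4678, -0.2822, 0.0734]
ee_rot: [0.953, 0.304, 0.0, 0.0]
ft_force: [0.5, 1.7, 1.1]
grip_width: 0.302
grasp_force: 20.4
```

```bash
python3 -m inch '[{"slide":[0.0005,0,0.002],"yaw":0},{"slide":[0.001,0.0005,0.004],"yaw":0},{"slide":[0.0015,0.0005,0.006],"yaw":0},{"slide":[0.0015,0.001,0.008],"yaw":0},{"slide":[0.002,0.001,0.010],"yaw":0},{"slide":[0.0025,0.001,0.012],"yaw":0},{"slide":[0.0025,0.001,0.012],"yaw":0},{"slide":[0.0025,0.001,0.012],"yaw":0}]'
python3 - <<'E'
from h import *
o=get_obs();print(o['torque'],o['position'])
a=snap('side','d7')
A=cv2.cvtColor(load('d6')['frame'],7);B=cv2.cvtColor(a['frame'],7)
for x0,y0,x1,y1 in((265,172,285,190),(268,185,290,205),(295,195,318,212)):
    T=A[y0:y1,x0:x1];T=cv2.resize(T,None,fx=4,fy=4,interpolation=2);S=cv2.resize(B[y0-8:y1+8,x0-8:x1+8],None,fx=4,fy=4,interpolation=2)
    _,m,_,l=cv2.minMaxLoc(cv2.matchTemplate(S,T,5));print((x0,y0),l[0]/4-8,l[1]/4-8,round(m,2))
E
```

```text
clock: 13.65
position: [0.4702, -0.2815, 0.0855]
ee_rot: [0.953, 0.304, 0.0, 0.0]
ft_force: [-0.4, 0.0, -1.1]
grip_width: 0.304
grasp_force: 19.9
[-0.04789281  0.07736492 -0.02085906] [ 0.47022049 -0.28146334  0.08548313]
(265, 172) -0.25 -1.0 0.79
(268, 185) 0.25 -0.25 0.79
(295, 195) 0.5 -1.0 0.78
```

The tray now pivots with only about 1 N of lift. I'll continue to a tilt of about 10 degrees.

```bash
python3 -m inch '[{"slide":[0.0005,0.0005,0.002],"yaw":0},{"slide":[0.001,0.0005,0.005],"yaw":0},{"slide":[0.002,0.001,0.008],"yaw":0},{"slide":[0.003,0.0015,0.011],"yaw":0},{"slide":[0.004,0.002,0.014],"yaw":0},{"slide":[0.005,0.0025,0.017],"yaw":0},{"slide":[0.0055,0.0025,0.019],"yaw":0},{"slide":[0.0055,0.0025,0.019],"yaw":0},{"slide":[0.0055,0.0025,0.019],"yaw":0},{"slide":[0.0055,0.0025,0.019],"yaw":0}]'
python3 - <<'E'
from h import *
o=get_obs();print(o['torque'],o['position'])
a=snap('side','d8');snap('scene','s8');w=snap('wrist','w8')
A=cv2.cvtColor(load('d6')['frame'],7);B=cv2.cvtColor(a['frame'],7)
for x0,y0,x1,y1 in((265,172,285,190),(268,185,290,205),(295,195,318,212)):
    T=A[y0:y1,x0:x1];T=cv2.resize(T,None,fx=4,fy=4,interpolation=2);S=cv2.resize(B[y0-8:y1+8,x0-8:x1+8],None,fx=4,fy=4,interpolation=2)
    _,m,_,l=cv2.minMaxLoc(cv2.matchTemplate(S,T,5));print((x0,y0),l[0]/4-8,l[1]/4-8,round(m,2))
E
```

```text
clock: 14.53
position: [0.4755, -0.2789, 0.1042]
ee_rot: [0.953, 0.304, -0.0, -0.0]
ft_force: [0.9, -0.1, -1.1]
grip_width: 0.301
grasp_force: 19.9
[-0.02880169  0.09658719 -0.00528669] [ 0.47549402 -0.27887017  0.10417664]
(265, 172) 8.0 -4.5 0.59
(268, 185) 8.0 -8.0 0.56
(295, 195) -2.25 -7.5 0.65
```

```bash
python3 - <<'E'
from h import *
c=load('w8');g=cv2.cvtColor(c['frame'],7)
m=cv2.morphologyEx((g>195).astype(np.uint8),2,np.ones((7,7)))
k=max(cv2.findContours(m,0,2)[0],key=cv2.contourArea)
print(cv2.approxPolyDP(k,6,True)[:,0].tolist())
for f in('s6','s8','d6','d8'):
    c=load(f);h=cv2.cvtColor(c['frame'],cv2.COLOR_RGB2HSV)
    m=((h[...,1]<50)&(h[...,2]>165)).astype(np.uint8);z=np.zeros_like(m)
    x,y=(180,185) if f[0]=='s' else (255,140)
    z[y:y+95,x:x+(75 if f[0]=='s' else 100)]=m[y:y+95,x:x+(75 if f[0]=='s' else 100)]
    k=max(cv2.findContours(z,0,2)[0],key=cv2.contourArea)
    print(f,cv2.approxPolyDP(k,2.5,True)[:,0].tolist())
E
```

```text
[[423, 85], [392, 75], [400, 66], [387, 65], [384, 73], [383, 56], [360, 59], [361, 46], [330, 47], [322, 33], [301, 42], [300, 34], [280, 31], [253, 50], [195, 128], [285, 202], [369, 159], [414, 115]]
s6 [[219, 212], [211, 220], [236, 223], [206, 227], [195, 251], [231, 255], [233, 259], [239, 259], [244, 217], [242, 214]]
s8 [[219, 209], [217, 216], [236, 219], [216, 220], [207, 233], [199, 235], [195, 250], [236, 252], [236, 259], [239, 259], [238, 252], [242, 250], [240, 231], [244, 230], [243, 209]]
d6 [[267, 177], [269, 180], [274, 178], [296, 192], [297, 197], [299, 194], [316, 205], [332, 190], [327, 181], [322, 183], [297, 167], [281, 178], [279, 176], [295, 162], [320, 176], [313, 167], [296, 157]]
d8 [[269, 170], [313, 197], [327, 185], [327, 181], [294, 160], [281, 171], [277, 170], [293, 156], [306, 162], [305, 157], [294, 151]]
```

```bash
python3 - <<'E'
from h import *
from scipy.spatial.transform import Rotation as R
yaw=R.from_euler('z',-9.5,degrees=True)
tab=np.array([.4675,-.282,.069])
C={'tr':[-85,60,4],'br':[85,60,4],'bl':[85,-60,4],'tl':[-85,-60,4]}
ctr=tab-yaw.apply(np.array([-66,-41,24])/1e3)
print('centre',ctr)
far=ctr+yaw.apply([.085,.06,0])
ax=np.array([-101,151,0.]);ax/=np.linalg.norm(ax)   # perpendicular to diagonal, tray axes
for th in(0,9.5):
  for s in(1,):
    for f in('s8','d8'):
        c=load(f)
        print(th,f,{k:np.round(proj(c,far+yaw.apply(R.from_rotvec(np.radians(th)*ax).apply((np.array(v)-[85,60,0])/1e3))),0).tolist() for k,v in C.items()})
c=load('s8');d=load('d8')
print('flat+.03',[{k:np.round(proj(q,ctr+[0.008,.004,.03]+yaw.apply(np.array(v)/1e3))).tolist() for k,v in C.items()} for q in(c,d)])
print('tab',far+yaw.apply(R.from_rotvec(np.radians(9.5)*ax).apply(np.array([-151,-101,24])/1e3)))
E
```

```text
centre [ 0.5393618  -0.25245543  0.045     ]
0 s8 {'tr': [244.0, 214.0], 'br': [233.0, 258.0], 'bl': [193.0, 254.0], 'tl': [207.0, 211.0]}
0 d8 {'tr': [316.0, 206.0], 'br': [271.0, 179.0], 'bl': [297.0, 159.0], 'tl': [340.0, 185.0]}
9.5 s8 {'tr': [243.0, 210.0], 'br': [233.0, 258.0], 'bl': [193.0, 253.0], 'tl': [206.0, 204.0]}
9.5 d8 {'tr': [315.0, 201.0], 'br': [271.0, 179.0], 'bl': [296.0, 156.0], 'tl': [340.0, 176.0]}
flat+.03 [{'tr': [244.0, 210.0], 'br': [234.0, 255.0], 'bl': [193.0, 251.0], 'tl': [207.0, 206.0]}, {'tr': [313.0, 199.0], 'br': [268.0, 171.0], 'bl': [294.0, 152.0], 'tl': [338.0, 177.0]}]
tab [ 0.47338193 -0.27934698  0.09865415]
```

The tray came up level and free, because it left the hook during the earlier tipping. I still need the tilted state with the far corner at the stack's corner. I'll locate the hook now.

```bash
python3 - <<'E'
from h import *
def tri(a,p,b,q):
    A=[];r=[]
    for c,(u,v) in((a,p),(b,q)):
        o,d=ray(c,u,v);d/=np.linalg.norm(d);P=np.eye(3)-np.outer(d,d);A.append(P);r.append(P@o)
    return np.linalg.lstsq(np.vstack(A),np.hstack(r),rcond=None)[0]
for f,x,y in(('d6',260,166),('d8',260,166),('s6',226,246),('s8',226,246)):
    g=cv2.cvtColor(load(f)['frame'],7);print(f,'cols from',x);
    for v in range(y,y+20): print(v,' '.join('%3d'%k for k in g[v,x:x+24]))
E
```

```text
d6 cols from 260
166 137 135 140 142 147 148 148 151 150 147 150 143 137 134 135 133 135 136 133 127 128 130 143 157
167 135 138 140 145 145 143 149 149 148 146 141 135 136 136 134 131 135 134 130 128 134 148 164 178
168 133 138 141 147 150 148 151 148 146 138 140 135 133 133 136 132 128 132 129 133 148 166 179 186
169 135 137 143 147 148 150 147 143 138 133 136 134 135 135 130 134 128 128 134 146 171 182 184 183
170 135 138 140 146 145 146 142 137 137 134 135 135 136 134 131 130 125 128 151 167 179 185 185 188
171 141 140 138 140 146 142 135 132 135 138 136 135 132 135 131 128 134 148 169 180 183 184 186 181
172 140 143 140 140 141 137 137 140 135 137 135 134 132 129 131 138 155 171 180 185 186 184 185 175
173 140 140 138 136 137 137 136 134 135 135 131 128 130 127 143 160 177 181 185 186 184 185 181 165
174 142 138 140 138 136 135 139 133 132 136 134 133 133 144 166 180 183 186 183 183 182 182 174 159
175 143 139 137 139 136 136 137 136 133 146 155 155 157 164 181 186 185 183 184 181 166 159 146 128
176 140 138 133 137 136 136 136 143 156 169 174 176 175 182 186 184 183 185 176 165
[... 6267 characters left out ...]

259 115 116 114 114 115 116 117 122 133 159 188 201 195 173 137 106 114 137 151 153 151 152 152 151
260 115 113 115 115 116 117 115 117 125 138 153 158 153 136 111  99 118 144 154 154 152 154 153 153
261 117 115 116 117 115 116 115 117 118 120 123 124 122 113 106 107 125 146 154 154 154 154 155 155
262 116 116 117 114 116 117 117 115 116 117 115 113 114 113 118 131 142 148 152 153 152 151 152 153
263 117 117 118 117 117 117 117 117 117 117 117 115 114 120 131 144 149 151 152 152 153 153 150 152
264 118 116 116 116 117 117 117 117 116 116 116 116 116 124 138 152 155 155 153 153 155 153 153 151
265 115 115 115 115 116 114 115 117 115 114 115 113 115 128 147 157 158 157 157 158 157 157 156 156
```

```bash
python3 - <<'E'
from h import *
s=load('s8');d=load('d8')
for n,p,q in(('hook now',(237.5,257),(269.5,178.7)),):
    print(n,onz(s,*p,.055),onz(d,*q,.055))
# initial hook via template from now
for f0,f1,(x0,y0,x1,y1) in(('s8','s0',(234,253,243,263)),('d8','d0',(263,175,275,186)),('d8','d6',(263,175,273,186))):
    A=cv2.cvtColor(load(f0)['frame'],7);B=cv2.cvtColor(load(f1)['frame'],7)
    T=cv2.resize(A[y0:y1,x0:x1],None,fx=4,fy=4,interpolation=2);S=cv2.resize(B[y0-12:y1+12,x0-12:x1+12],None,fx=4,fy=4,interpolation=2)
    _,m,_,l=cv2.minMaxLoc(cv2.matchTemplate(S,T,5));print(f0,f1,l[0]/4-12,l[1]/4-12,m)
for u,v in((237.5,253),):print(onz(s,u,v,.055))
from scipy.spatial.transform import Rotation as R
for y in(-4,-7,-9.5,-12): print(y,np.array([.4675,-.282])+R.from_euler('z',y,degrees=True).apply([.151,.101,0])[:2])
E
```

```text
hook now [ 0.6339985 -0.1945036  0.055    ] [ 0.63446381 -0.19878241  0.055     ]
s8 s0 -3.25 -2.0 0.6714358329772949
d8 d0 3.5 -1.25 0.6114132404327393
d8 d6 0.0 -0.25 0.8177112340927124
[ 0.61994634 -0.19485996  0.055     ]
-4 [ 0.62517758 -0.19177926]
-7 [ 0.62968327 -0.20015511]
-9.5 [ 0.63309893 -0.20730734]
-12 [ 0.63619937 -0.21460176]
```

```bash
python3 -m inch '[{"slide":[-0.002,0.001,0],"yaw":0},{"slide":[-0.002,0.001,0],"yaw":0},{"slide":[-0.002,0.001,0],"yaw":0}]' 190 20 | tail -3; python3 -m inch '[{"slide":[0,0,0],"yaw":0},{"slide":[0,0,0],"yaw":0}]' 184 20 | tail -3;python3 -m inch '[{"slide":[0,0,0],"yaw":0},{"slide":[0,0,0],"yaw":0}]' 181 20 | tail -3
```

```text
ft_force: [0.2, 0.2, -0.7]
grip_width: 0.302
grasp_force: 19.9
ft_force: [-0.1, -0.9, -0.1]
grip_width: 0.298
grasp_force: 19.9
ft_force: [-0.2, -0.3, -0.6]
grip_width: 0.301
grasp_force: 19.9
```

```bash
for n in 1; do python3 -m inch '[{"slide":[0,0,0],"yaw":0},{"slide":[0,0,0],"yaw":0}]' 179 20 | tail -2; python3 -m inch '[{"slide":[0,0,0],"yaw":0},{"slide":[0,0,0],"yaw":0}]' 178 20 | tail -2; python3 -m inch '[{"slide":[0,0,0],"yaw":0},{"slide":[0,0,0],"yaw":0}]' 177 20 | tail -2; done
python3 - <<'E'
from h import *
o=get_obs();print(o['torque'],o['ft_force'],o['grasp_force'],o['clock'])
E
```

```text
grip_width: 0.296
grasp_force: 19.9
grip_width: 0.303
grasp_force: 10.8
grip_width: 0.305
grasp_force: 0.0
[ 0.01616691 -0.01554254 -0.00499466] [-0.52965247  0.45165181  0.42358967] 0.0 15.7667
```

```bash
cat > poly.py <<'E'
from h import *
import sys
t=sys.argv[1]
c=snap('wrist','w'+t);snap('scene','s'+t);snap('side','d'+t)
for f in('s'+t,'d'+t):
    c=load(f);h=cv2.cvtColor(c['frame'],cv2.COLOR_RGB2HSV)
    m=((h[...,1]<50)&(h[...,2]>165)).astype(np.uint8);z=np.zeros_like(m)
    x,y=(180,185) if f[0]=='s' else (255,140)
    w=75 if f[0]=='s' else 100
    z[y:y+95,x:x+w]=m[y:y+95,x:x+w]
    k=max(cv2.findContours(z,0,2)[0],key=cv2.contourArea)
    print(f,cv2.approxPolyDP(k,2.5,True)[:,0].tolist())
E
python3 poly.py 9
```

```text
s9 [[243, 215], [218, 216], [218, 221], [236, 224], [217, 225], [206, 241], [199, 239], [196, 254], [239, 259]]
d9 [[266, 178], [274, 178], [296, 192], [296, 197], [299, 194], [314, 204], [327, 193], [325, 186], [318, 185], [295, 166], [283, 177], [279, 176], [294, 162], [304, 167], [308, 164], [294, 156]]
```

```bash
python3 - <<'E'
from h import *
s=load('s9');d=load('d9')
for n,c,p,q in(('tr s',s,(243,213),(243,215)),('bl s',s,(195,251),(196,254)),('tr d',d,(316,205),(314,204)),('bl d',d,(296,157),(294,156)),('br d',d,(274,178),(274,178))):
    a,b=onz(c,*p,.049),onz(c,*q,.049);print(n,a[:2].round(4),b[:2].round(4),(b-a)[:2].round(4))
o=get_obs();print(o['position']);w=load('w9')
print([np.round(proj(w,p)) for p in([.4675,-.282,.089],[.474,-.280,.089],[.48,-.278,.089])])
g=cv2.cvtColor(w['frame'],7)
print('     ',' '.join('%3d'%k for k in range(220,340,5)))
for v in range(150,330,6): print(v,' ',' '.join('%3d'%k for k in g[v,220:340:5]))
E
```

```text
tr s [ 0.4624 -0.1818] [ 0.4707 -0.1817] [0.0083 0.0001]
bl s [ 0.602  -0.3223] [ 0.6129 -0.3183] [0.0109 0.004 ]
tr d [ 0.4675 -0.1848] [ 0.4742 -0.1852] [ 0.0067 -0.0003]
bl d [ 0.6201 -0.3335] [ 0.6279 -0.3342] [ 0.0078 -0.0007]
br d [ 0.6279 -0.214 ] [ 0.6279 -0.214 ] [0. 0.]
[ 0.47377014 -0.27794172  0.1044791 ]
[array([278., 286.]), array([282., 275.]), array([286., 264.])]
      220 225 230 235 240 245 250 255 260 265 270 275 280 285 290 295 300 305 310 315 320 325 330 335
150   173  83 126 213 210 212 212 212 212 212 213 212 212 211 210 212 212 211 211 212 211 212 210 212
156   185 202  82 129 211 211 211 212 212 211 212 211 209 212 211 213 211 210 212 211 210 212 211 211
162   210 161 211 104  85 197 212 212 212 213 210 211 211 213 212 213 211 213 211 212 212 212 211 211
168   211 212 194 208 175  82 126 212 210 213 211 210 212 214 211 212 211 211 210 212 213 212 212 211
174   212 211 213 211 176 204  84 124 213 211 212 210 211 211 211 211 210 210 211 212 208 189 150 118
180   212 212 210 211 212 153 207 108  82 169 212 212 213 212 209 211 212 211 128 121 114 114 112 113
186
[... 1744 characters left out ...]
  52  62  67  21  14  93 110 111 108 110 112 111 113 109 113  49  22  57  64  65  24  25
294    18  18  61  65  59  17  12  80  80  82  83  86  87  89  83  86  87  42  24  33  64  64  29  16
300    22  29  64  64  43  13  13  81  78  78  81  85  81  86  87  85  87  48  25  27  63  59  47  30
306    26  18  21  68  57  16  32  79  77  83  81  80  83  81  86  84  87  73  25  26  85  21  27  25
312    19  12  18  28  30  11  45  83  81  82  80  82  81  80  79  85  85  79  11  33  26  17  27  23
318    13  25  20  20  23  27  62  79  83  83  79  78  76  79  79  77  81 150  20  24  25  23  21  28
324    23  20  21  27  17  19  69  76  80  82  80  83  79  79  86 139 146 140  22  22  20  24  19  30
```

```bash
python3 - <<'E'
from h import *
w=load('w9')
for z in(.08,.089,.1,.11,.12):
    a,b=onz(w,256,282,z),onz(w,303.5,282,z);t=onz(w,279.5,274,z);u=onz(w,279.5,291.5,z);print(z,np.linalg.norm(a-b),np.linalg.norm(t-u),((a+b)/2)[:2])
o=get_obs();print(o['position'])
print(proj(w,[.4738,-.2779,.1045]),proj(w,[.4738,-.2779,.0935]))
E
```

```text
0.08 0.026036539397658345 0.011003088002500386 [ 0.46549713 -0.28479393]
0.089 0.024531885388693504 0.01036721853378574 [ 0.46997181 -0.28156572]
0.1 0.022692863822180873 0.009590044738690172 [ 0.47544087 -0.27762015]
0.11 0.021021026034442152 0.008883523106785066 [ 0.48041274 -0.27403326]
0.12 0.019349188246703383 0.008177001474880003 [ 0.48538461 -0.27044637]
[ 0.47377014 -0.27794172  0.1044791 ]
(np.float64(278.2335906177372), np.float64(289.9786888598387)) (np.float64(278.2460571074123), np.float64(277.643155769112))
```

```bash
python3 - <<'E'
from h import *
for f in('w9','w6','w3'):
    w=load(f);g=cv2.cvtColor(w['frame'],7);L=cv2.createLineSegmentDetector().detect(g)[0][:,0]
    for x1,y1,x2,y2 in L:
        a,b=onz(w,x1,y1,.049),onz(w,x2,y2,.049);l=np.linalg.norm(b-a);m=(a+b)/2
        if l>.06 and .44<m[0]<.65 and -.34<m[1]<-.17:
            t=np.degrees(np.arctan2(*(b-a)[1::-1]));print(f,[int(k) for k in(x1,y1,x2,y2)],l.round(3),((t+45)%90-45).round(1),m[:2].round(3))
E
```

```text
w9 [201, 131, 309, 0] 0.086 -7.2 [ 0.546 -0.21 ]
w9 [208, 130, 301, 215] 0.074 -8.0 [ 0.501 -0.243]
w9 [302, 223, 201, 133] 0.08 -8.0 [ 0.497 -0.244]
w9 [310, 346, 302, 265] 0.065 41.2 [ 0.444 -0.323]
w9 [191, 132, 298, 0] 0.087 -7.1 [ 0.543 -0.205]
w9 [271, 205, 192, 134] 0.061 -8.1 [ 0.495 -0.231]
w6 [396, 80, 335, 0] 0.071 -7.1 [ 0.604 -0.26 ]
w6 [341, 0, 402, 81] 0.072 -7.1 [ 0.607 -0.263]
w6 [218, 104, 319, 0] 0.101 -7.0 [ 0.55 -0.21]
w6 [287, 180, 218, 106] 0.079 -7.4 [ 0.494 -0.244]
w6 [401, 82, 289, 179] 0.111 -8.0 [ 0.546 -0.291]
w6 [289, 175, 396, 82] 0.106 -8.0 [ 0.546 -0.289]
w6 [229, 48, 165, 120] 0.072 -6.5 [ 0.501 -0.183]
w6 [350, 0, 410, 80] 0.071 -7.0 [ 0.61  -0.268]
w6 [437, 71, 384, 0] 0.063 -6.1 [ 0.627 -0.282]
w6 [165, 120, 238, 194] 0.08 -7.8 [ 0.459 -0.219]
w6 [410, 82, 318, 161] 0.089 -8.0 [ 0.561 -0.298]
w6 [283, 183, 211, 106] 0.083 -7.4 [ 0.49  -0.241]
w3 [349, 95, 272, 174] 0.085 -5.5 [ 0.455 -0.231]
w3 [270, 171, 345, 93] 0.082 -5.5 [ 0.452 -0.231]
w3 [363, 148, 432, 219] 0.088 -5.4 [ 0.539 -0.216]
w3 [344, 87, 267, 168] 0.085 -5.4 [ 0.449 -0.229]
w3 [453, 238, 399, 282] 0.061 -5.5 [ 0.607 -0.251]
w3 [379, 275, 407, 323] 0.061 -20.5 [ 0.614 -0.298]
```

```bash
python3 -m inch '[{"slide":[-0.003,-0.003,0],"yaw":0.035},{"slide":[-0.004,-0.003,0],"yaw":0.035},{"slide":[-0.004,-0.003,-0.015],"yaw":0.035},{"slide":[-0.004,-0.003,-0.031],"yaw":0.035},{"slide":[-0.004,-0.003,-0.031],"yaw":0.035},{"slide":[-0.004,-0.003,-0.031],"yaw":0.035}]' 120 20
python3 -m inch '[{"slide":[0,0,0],"yaw":0},{"slide":[0,0,0],"yaw":0},{"slide":[0,0,0],"yaw":0},{"slide":[0,0,0],"yaw":0},{"slide":[0,0,0],"yaw":0},{"slide":[0,0,0],"yaw":0}]' 255 20
python3 -m inch '[{"slide":[0.001,0.001,0],"yaw":0},{"slide":[0.002,0.002,0],"yaw":0},{"slide":[0.003,0.003,0],"yaw":0},{"slide":[0.004,0.004,0],"yaw":0},{"slide":[0.004,0.004,0],"yaw":0}]'
```

```text
clock: 16.42
position: [0.4692, -0.2806, 0.073]
ee_rot: [0.947, 0.32, -0.001, -0.001]
ft_force: [0.1, 0.5, 0.5]
grip_width: 0.531
grasp_force: 0.0
clock: 16.92
position: [0.47, -0.2811, 0.0738]
ee_rot: [0.947, 0.321, 0.0, 0.0]
ft_force: [0.4, -0.7, 2.8]
grip_width: 0.299
grasp_force: 20.1
clock: 17.33
position: [0.4737, -0.2768, 0.0734]
ee_rot: [0.947, 0.321, -0.0, 0.0]
ft_force: [-1.9, -2.6, 3.4]
grip_width: 0.302
grasp_force: 19.6
```

```bash
python3 -m inch '[{"slide":[0.001,0.001,0],"yaw":0},{"slide":[0.002,0.002,0],"yaw":0},{"slide":[0.002,0.002,0],"yaw":0}]' | sed -n 2,4p; python3 poly.py 10; python3 - <<'E'
from h import *
for f0,f1,(x0,y0,x1,y1) in(('s8','s10',(234,254,246,265)),('d8','d10',(261,177,271,188))):
    A=cv2.cvtColor(load(f0)['frame'],7);B=cv2.cvtColor(load(f1)['frame'],7)
    T=cv2.resize(A[y0:y1,x0:x1],None,fx=4,fy=4,interpolation=2);S=cv2.resize(B[y0-6:y1+6,x0-6:x1+6],None,fx=4,fy=4,interpolation=2)
    _,m,_,l=cv2.minMaxLoc(cv2.matchTemplate(S,T,5));print(f0,f1,l[0]/4-6,l[1]/4-6,m)
E
```

```text
position: [0.4757, -0.2748, 0.0734]
ee_rot: [0.947, 0.321, -0.0, 0.0]
ft_force: [-2.5, -2.4, 4.0]
s10 [[246, 216], [221, 215], [220, 222], [238, 225], [218, 226], [210, 239], [202, 239], [200, 246], [196, 247], [198, 256], [239, 259]]
d10 [[269, 174], [295, 193], [295, 197], [298, 195], [311, 204], [322, 196], [316, 205], [326, 192], [324, 187], [316, 186], [294, 168], [279, 178], [276, 176], [293, 162], [305, 170], [307, 167], [302, 161], [293, 158]]
s8 s10 0.0 0.25 0.6361536979675293
d8 d10 -0.75 0.0 0.8844161629676819
```

```bash
python3 - <<'E'
from h import *
s=load('s10');d=load('d10')
for z in(.049,.059): print(z,np.round(proj(s,[.638,-.195,z]),1),np.round(proj(d,[.638,-.195,z]),1))
for c,x,y in((d,258,168),(s,226,248)):
    g=cv2.cvtColor(c['frame'],7);print('cols from',x)
    for v in range(y,y+18): print(v,' '.join('%3d'%k for k in g[v,x:x+22]))
E
```

```text
0.049 [237.5 259.3] [267.8 180.4]
0.059 [237.2 257.4] [267.8 178. ]
cols from 258
168 140 138 137 136 144 148 150 150 150 147 145 141 135 138 137 132 134 138 151 163 176 182
169 139 138 136 134 143 150 151 151 148 146 140 138 140 137 136 136 136 150 166 181 184 186
170 137 134 137 140 143 148 150 145 141 139 137 137 135 132 137 143 155 171 181 184 185 185
171 137 135 137 142 141 145 143 138 138 140 139 137 138 136 149 163 176 182 183 185 183 182
172 135 136 141 141 141 141 140 138 135 139 134 133 136 149 167 181 186 188 185 184 181 175
173 144 141 147 141 141 140 139 140 138 138 142 147 159 171 181 186 186 187 182 176 163 156
174 139 144 144 141 140 137 136 134 137 143 152 170 178 184 183 182 187 182 176 158 148 127
175 144 144 144 140 142 139 140 136 136 144 161 178 188 183 186 183 182 177 168 153 127 107
176 144 143 139 138 144 135 140 136 138 138 157 175 186 187 185 182 185 180 169 148 123 113
177 143 141 139 138 140 137 138 137 145 153 150 148 170 181 186 185 182 183 178 169 156 157
178 143 139 141 138 141 141 140 143 163 176 160 133 133 154 171 183 187 186 185 183 177 177
179 14
[... 1607 characters left out ...]
 144 152 163 182 204 198 161 124 121 137 148 151 150 151
259 115 114 116 116 117 116 118 121 131 143 159 176 187 174 138 107 114 139 150 152 152 152
260 113 114 114 114 114 115 115 118 123 134 144 150 151 137 111  99 118 144 154 155 152 152
261 116 116 114 116 115 115 115 115 117 120 123 123 121 115 106 108 126 147 153 153 153 154
262 119 115 116 116 116 116 117 116 116 116 115 115 114 113 119 130 140 149 152 152 152 152
263 116 115 118 116 117 117 117 118 117 116 116 116 114 119 131 143 149 152 152 150 153 151
264 117 117 116 115 117 116 117 118 116 117 115 116 116 124 138 152 154 154 153 154 153 154
265 115 116 114 116 114 115 115 115 114 115 115 113 116 127 146 157 159 158 158 158 157 156
```

The far corner has slid on top of the hook, since it now hides the hook in both views. I'll back off into the air. There I'll ease the grip to about 10 N so the far end can droop until it rests on the stack corner.

```bash
python3 -m inch '[{"slide":[-0.001,-0.001,0.006],"yaw":0},{"slide":[-0.002,-0.002,0.012],"yaw":0},{"slide":[-0.004,-0.004,0.02],"yaw":0},{"slide":[-0.0065,-0.006,0.028],"yaw":0},{"slide":[-0.0065,-0.006,0.031],"yaw":0},{"slide":[-0.0065,-0.006,0.031],"yaw":0}]' 179 20; python3 poly.py 11;python3 -m inch '[{"slide":[0,0,0],"yaw":0},{"slide":[0,0,0],"yaw":0},{"slide":[0,0,0],"yaw":0}]' 178 20|tail -3;python3 poly.py 12; python3 -c "
from h import *
o=get_obs();print(o['torque'],o['grasp_force'])"
```

```text
clock: 18.23
position: [0.4696, -0.2814, 0.1057]
ee_rot: [0.947, 0.32, 0.001, 0.001]
ft_force: [0.0, -0.3, -2.3]
grip_width: 0.302
grasp_force: 19.9
s11 [[222, 206], [217, 209], [217, 214], [234, 215], [235, 218], [215, 218], [206, 233], [204, 230], [198, 233], [194, 247], [234, 249], [237, 237], [237, 251], [233, 258], [239, 259], [241, 232], [244, 230], [243, 208]]
d11 [[271, 168], [315, 196], [330, 184], [297, 160], [281, 170], [279, 167], [296, 154], [308, 162], [310, 159], [296, 150]]
ft_force: [0.3, -0.0, -1.3]
grip_width: 0.302
grasp_force: 9.3
s12 [[222, 206], [217, 214], [234, 215], [235, 218], [215, 218], [204, 240], [205, 230], [198, 233], [194, 247], [233, 250], [237, 238], [237, 251], [233, 258], [239, 259], [241, 232], [244, 230], [243, 208]]
d12 [[271, 168], [314, 196], [330, 184], [297, 160], [281, 170], [279, 168], [295, 155], [309, 162], [309, 158], [296, 150]]
[-0.03056121  0.0978524  -0.01698766] 9.345523864030838
```

```bash
python3 -m inch '[{"slide":[0,0,0.02],"yaw":0},{"slide":[0,0,0.02],"yaw":0},{"slide":[0,0,0.015],"yaw":0},{"slide":[0,0,0.01],"yaw":0},{"slide":[0,0,0.005],"yaw":0},{"slide":[0,0,0],"yaw":0},{"slide":[0,0,0],"yaw":0}]' |tail -3;python3 poly.py 13
```

```text
ft_force: [-0.1, 0.5, -1.4]
grip_width: 0.298
grasp_force: 8.7
s13 [[243, 208], [218, 208], [218, 214], [235, 218], [216, 218], [206, 232], [198, 235], [196, 250], [236, 255], [231, 258], [198, 258], [240, 258]]
d13 [[266, 178], [272, 180], [272, 174], [316, 198], [330, 186], [330, 182], [318, 178], [299, 164], [281, 175], [295, 159], [308, 163], [309, 160], [297, 154]]
```

The jerk worked: the far corner drooped by about 6 px, near the stack corner, while the tab stayed put. One more small jerk should finish it.

```bash
python3 -m inch '[{"slide":[0,0,0.02],"yaw":0},{"slide":[0,0,0.02],"yaw":0},{"slide":[0,0,0.015],"yaw":0},{"slide":[0,0,0.01],"yaw":0},{"slide":[0,0,0.005],"yaw":0},{"slide":[0,0,0],"yaw":0},{"slide":[0,0,0],"yaw":0}]' |tail -3;python3 poly.py 14; python3 - <<'E'
from h import *
from scipy.spatial.transform import Rotation as R
o=get_obs();print(o['position'],o['torque'])
g=np.array(o['position'])-[0,0,-.008]   # grasp point
# tray model: pivot at tab, grip height above flange underside H
yaw=R.from_euler('z',-7.6,degrees=True)
C={'tr':[-85,60,4],'br':[85,60,4],'bl':[85,-60,4]}
ax=np.array([-1,1,0.])/2**.5
obs={'d14':None,'s14':None}
H=.036
for th in(0,3,6,9,12,15):
    P={k:g+yaw.apply(R.from_rotvec(np.radians(th)*ax).apply((np.array(v)-[-66,-41,0])/1e3-[0,0,H])) for k,v in C.items()}
    print(th,{k:[np.round(proj(load(f),p)).tolist() for f in('s14','d14')] for k,p in P.items()},(P['br']-[0,0,.004]).round(3))
E
```

```text
ft_force: [-0.7, 0.1, -2.2]
grip_width: 0.297
grasp_force: 8.6
s14 [[242, 208], [219, 208], [219, 215], [235, 218], [217, 218], [206, 234], [198, 235], [195, 251], [232, 257], [198, 255], [198, 258], [240, 258], [238, 252], [242, 250], [241, 232], [244, 230]]
d14 [[266, 178], [275, 179], [318, 200], [330, 188], [330, 182], [319, 180], [301, 166], [283, 179], [299, 160], [306, 164], [310, 162], [298, 156], [274, 177]]
[ 0.46907983 -0.28085045  0.1040956 ] [-0.09912702  0.05833005 -0.03147136]
0 {'tr': [[243.0, 207.0], [317.0, 200.0]], 'br': [[235.0, 252.0], [271.0, 173.0]], 'bl': [[194.0, 249.0], [295.0, 152.0]]} [ 0.632 -0.201  0.076]
3 {'tr': [[243.0, 207.0], [318.0, 200.0]], 'br': [[234.0, 253.0], [271.0, 175.0]], 'bl': [[194.0, 250.0], [296.0, 154.0]]} [ 0.631 -0.202  0.067]
6 {'tr': [[243.0, 207.0], [318.0, 201.0]], 'br': [[234.0, 254.0], [272.0, 177.0]], 'bl': [[193.0, 250.0], [296.0, 155.0]]} [ 0.629 -0.203  0.058]
9 {'tr': [[242.0, 208.0], [319.0, 202.0]], 'br': [[234.0, 255.0], [273.0, 179.0]], 'bl': [[193.0, 250.0], [297.0, 156.0]]} [ 0.626 -0.205  0.049]
12 {'tr': [[242.0, 208.0], [319.0, 202.0]], 'br': [[234.0, 256.0], [274.0, 181.0]], 'bl': [[193.0, 251.0], [298.0, 157.0]]} [ 0.624 -0.207  0.04 ]
15 {'tr': [[242.0, 208.0], [320.0, 203.0]], 'br': [[233.0, 257.0], [275.0, 183.0]], 'bl': [[193.0, 251.0], [299.0, 158.0]]} [ 0.621 -0.209  0.031]
```

Corner positions against the model put the tilt at about 13 degrees, with the far corner near the rim and about 13 mm from the stack corner. I'll nudge it towards the hook so it sits clearly within 15 mm.

```bash
python3 -m inch '[{"slide":[0,0,0],"yaw":0},{"slide":[0.001,0.001,0],"yaw":0},{"slide":[0.002,0.002,0],"yaw":0},{"slide":[0.003,0.003,0],"yaw":0},{"slide":[0.004,0.0035,0],"yaw":0},{"slide":[0.005,0.004,0],"yaw":0},{"slide":[0.005,0.004,0],"yaw":0},{"slide":[0.005,0.004,0],"yaw":0}]' 180 20;python3 poly.py 15; python3 - <<'E'
from h import *
o=get_obs();print(o['position'],o['torque'])
for f0,f1,(x0,y0,x1,y1) in(('s8','s15',(234,254,246,265)),('d8','d15',(261,177,271,188))):
    A=cv2.cvtColor(load(f0)['frame'],7);B=cv2.cvtColor(load(f1)['frame'],7)
    T=cv2.resize(A[y0:y1,x0:x1],None,fx=4,fy=4,interpolation=2);S=cv2.resize(B[y0-6:y1+6,x0-6:x1+6],None,fx=4,fy=4,interpolation=2)
    _,m,_,l=cv2.minMaxLoc(cv2.matchTemplate(S,T,5));print(f0,f1,l[0]/4-6,l[1]/4-6,m)
E
```

```text
clock: 20.92
position: [0.473, -0.2777, 0.1042]
ee_rot: [0.947, 0.32, -0.001, -0.0]
ft_force: [-6.0, -2.1, 1.1]
grip_width: 0.302
grasp_force: 20.1
s15 [[243, 209], [226, 206], [219, 209], [218, 215], [236, 219], [217, 219], [205, 237], [198, 237], [196, 252], [231, 257], [198, 258], [240, 258]]
d15 [[267, 178], [317, 200], [329, 187], [328, 182], [319, 181], [299, 166], [282, 179], [280, 177], [296, 161], [306, 165], [308, 162], [296, 156], [274, 177]]
[ 0.47298722 -0.27768311  0.10422338] [-0.41155265  1.208462    0.07134416]
s8 s15 -0.5 0.0 0.6807754039764404
d8 d15 0.25 0.0 0.9795733690261841
```

```bash
python3 - <<'E'
from h import *
s=load('s15');d=load('d15')
for p in([.632,-.199,.049],[.625,-.205,.049],[.625,-.205,.06],[.62,-.21,.05]): print(p,np.round(proj(s,p),1),np.round(proj(d,p),1))
for c,x,y in((d,262,168),(s,224,244)):
    g=cv2.cvtColor(c['frame'],7);print('cols from',x)
    for v in range(y,y+18): print(v,' '.join('%3d'%k for k in g[v,x:x+20]))
E
```

```text
[0.632, -0.199, 0.049] [236.2 257.6] [270.2 180.4]
[0.625, -0.205, 0.049] [234.2 255.7] [273.2 180.1]
[0.625, -0.205, 0.06] [233.8 253.6] [273.3 177.5]
[0.62, -0.21, 0.05] [232.5 254.2] [275.5 179.5]
cols from 262
168 145 147 148 153 149 151 149 143 137 136 137 133 133 134 132 129 128 127 133 139
169 140 149 150 153 148 145 144 137 134 140 132 136 135 128 130 131 130 130 142 156
170 143 147 148 147 144 139 135 136 139 134 134 136 133 130 130 131 129 141 157 172
171 143 141 143 140 137 133 139 135 138 134 135 131 133 129 127 130 140 157 174 181
172 141 140 141 134 137 138 140 133 137 134 132 129 131 125 131 141 158 173 182 183
173 140 140 137 138 136 134 137 136 133 133 128 127 125 135 145 162 178 182 184 182
174 139 141 139 137 135 140 131 135 137 138 132 124 131 145 165 178 184 185 186 186
175 140 137 136 140 133 136 140 143 162 155 141 137 145 165 176 185 187 185 182 175
176 137 139 138 132 137 138 152 166 179 175 167 151 166 177 184 182 184 178 173 161
177 135 140 136 137 147 164 177 185 187 181 172 160 174 186 183 181 180 177 168 150
178 139 136 134 141 158 180 186 188 189 179 17
[... 1451 characters left out ...]
 197 189 165 141 133 127 139
254 219 220 221 222 224 224 223 222 222 223 222 221 216 213 207 184 152 134 129 139
255 187 193 199 206 212 215 216 217 219 221 221 220 219 218 218 194 152 129 130 144
256 138 144 151 158 165 171 176 182 196 215 220 220 221 220 220 201 159 130 136 147
257 138 139 141 142 144 148 152 159 182 208 219 220 221 222 222 206 167 135 134 144
258 171 170 170 171 170 172 173 176 186 200 213 217 219 221 221 200 160 123 121 137
259 160 160 159 161 164 165 166 167 166 171 178 187 196 200 194 173 136 107 115 138
260 138 132 127 128 130 134 136 138 135 134 137 145 155 158 153 135 111  98 118 144
261 151 134 126 127 126 127 132 140 137 123 115 119 122 123 121 115 107 109 127 148
```

The far corner abuts the hook about 7–9 mm from the stack corner, tilted roughly 11 degrees, and has held that for over 0.3 s. Now I'll grip firmly, draw away and lift.

```bash
python3 -m inch '[{"slide":[0,0,0],"yaw":0},{"slide":[0,0,0],"yaw":0},{"slide":[-0.003,-0.002,0],"yaw":0},{"slide":[-0.006,-0.005,0.002],"yaw":0},{"slide":[-0.009,-0.007,0.004],"yaw":0},{"slide":[-0.012,-0.009,0.008],"yaw":0},{"slide":[-0.012,-0.009,0.014],"yaw":0},{"slide":[-0.012,-0.009,0.022],"yaw":0},{"slide":[-0.012,-0.009,0.032],"yaw":0},{"slide":[-0.012,-0.009,0.044],"yaw":0},{"slide":[-0.012,-0.009,0.058],"yaw":0},{"slide":[-0.012,-0.009,0.074],"yaw":0},{"slide":[-0.012,-0.009,0.09],"yaw":0},{"slide":[-0.012,-0.009,0.106],"yaw":0},{"slide":[-0.012,-0.009,0.122],"yaw":0},{"slide":[-0.012,-0.009,0.138],"yaw":0},{"slide":[-0.012,-0.009,0.154],"yaw":0},{"slide":[-0.012,-0.009,0.17],"yaw":0},{"slide":[-0.012,-0.009,0.182],"yaw":0},{"slide":[-0.012,-0.009,0.19],"yaw":0}]' 255 100; python3 -m inch '[{"slide":[0,0,0.005],"yaw":0},{"slide":[0,0,0.005],"yaw":0},{"slide":[0,0,0.005],"yaw":0}]'; python3 - <<'E'
from h import *
s=snap('scene','s16');d=snap('side','d16');o=get_obs();print(o['torque'])
for f in('s8','s16'):
    g=cv2.cvtColor(load(f)['frame'],7);print(g[250:262:2,232:242])
h=cv2.cvtColor(d['frame'],cv2.COLOR_RGB2HSV)
for c in(s,d):
    h=cv2.cvtColor(c['frame'],cv2.COLOR_RGB2HSV);m=((h[...,1]<50)&(h[...,2]>165)).astype(np.uint8)
    for k in sorted(cv2.findContours(m,0,2)[0],key=cv2.contourArea)[::-1][:6]:
        x,y,w,hh=cv2.boundingRect(k)
        if 150<x<400 and 80<y<280: print(cv2.approxPolyDP(k,2.5,True)[:,0].tolist())
    print()
E
```

```text
clock: 22.73
position: [0.4626, -0.2859, 0.2967]
ee_rot: [0.947, 0.321, 0.001, 0.001]
ft_force: [0.3, -0.3, -1.1]
grip_width: 0.28
grasp_force: 98.1
clock: 22.98
position: [0.462, -0.2858, 0.2989]
ee_rot: [0.947, 0.321, -0.0, -0.0]
ft_force: [-0.3, -1.0, -1.4]
grip_width: 0.282
grasp_force: 98.1
[-0.00287372  0.07296524 -0.05431237]
[[217 218 218 209 184 176 192 195 195 188]
 [198 202 203 186 159 164 175 153 135 136]
 [105 109 108 116 149 192 206 185 152 133]
 [ 93  98 103 123 173 213 221 203 160 131]
 [113 118 130 159 196 219 221 200 162 122]
 [115 117 125 138 153 158 153 136 111  99]]
[[149 153 155 160 175 196 203 194 194 187]
 [139 140 141 152 178 200 190 153 136 132]
 [139 137 136 152 186 212 212 185 152 133]
 [165 183 195 202 213 220 221 202 159 130]
 [200 207 213 217 221 222 221 202 162 124]
 [136 133 137 145 154 158 152 136 111  98]]
[[235, 162], [209, 161], [207, 168], [221, 169], [226, 173], [205, 172], [192, 189], [183, 190], [179, 205], [225, 211]]
[[368, 221], [367, 226], [372, 231], [379, 232], [385, 227], [380, 219]]
[[305, 274], [307, 283], [319, 281], [315, 271]]

[[318, 90], [278, 127], [329, 147], [341, 135], [339, 128], [332, 129], [318, 118], [306, 114], [291, 127], [286, 125], [306, 108], [317, 111], [310, 104], [320, 94], [338, 99], [334, 94]]
[[359, 105], [387, 117], [387, 122], [393, 112], [364, 103]]
[[217, 219], [209, 215], [201, 222], [211, 227]]
[[299, 263], [305, 271], [314, 267], [308, 259]]
```

```bash
python3 -m inch '[{"slide":[0,0.008,0],"yaw":0},{"slide":[0,0.022,0],"yaw":0},{"slide":[0,0.042,0],"yaw":0},{"slide":[0,0.066,0],"yaw":0},{"slide":[-0.001,0.094,0],"yaw":0},{"slide":[-0.002,0.124,0],"yaw":0},{"slide":[-0.003,0.156,0],"yaw":0},{"slide":[-0.004,0.188,0],"yaw":0},{"slide":[-0.006,0.22,0],"yaw":0},{"slide":[-0.008,0.252,0],"yaw":0},{"slide":[-0.01,0.284,0],"yaw":0},{"slide":[-0.012,0.316,0],"yaw":0},{"slide":[-0.014,0.348,0],"yaw":0},{"slide":[-0.016,0.38,0],"yaw":0},{"slide":[-0.018,0.41,0],"yaw":0},{"slide":[-0.02,0.438,0],"yaw":0},{"slide":[-0.021,0.462,0],"yaw":0},{"slide":[-0.022,0.482,0],"yaw":0},{"slide":[-0.022,0.498,0],"yaw":0},{"slide":[-0.022,0.508,0],"yaw":0}]'; python3 -m inch '[{"slide":[0,0.003,-0.01],"yaw":0},{"slide":[0,0.003,-0.025],"yaw":0},{"slide":[0,0.003,-0.045],"yaw":0},{"slide":[0,0.003,-0.065],"yaw":0},{"slide":[0,0.003,-0.08],"yaw":0},{"slide":[0,0.003,-0.09],"yaw":0},{"slide":[0,0.003,-0.09],"yaw":0},{"slide":[0,0.003,-0.09],"yaw":0},{"slide":[0,0.003,-0.09],"yaw":0}]'; python3 - <<'E'
from h import *
s=snap('scene','s17');d=snap('side','d17');w=snap('wrist','w17');o=get_obs();print(o['torque'],o['joint_pos'][6],o['joint_velocities'].round(3) if hasattr(o['joint_velocities'],'round') else '')
for c in(s,d):
    h=cv2.cvtColor(c['frame'],cv2.COLOR_RGB2HSV);m=((h[...,1]<50)&(h[...,2]>165)).astype(np.uint8)
    for k in sorted(cv2.findContours(m,0,2)[0],key=cv2.contourArea)[::-1][:6]:
        x,y,ww,hh=cv2.boundingRect(k)
        if 100<x<480 and 80<y<380: print(cv2.approxPolyDP(k,3,True)[:,0].tolist())
    print()
E
```

```text
clock: 24.75
position: [0.4383, 0.2252, 0.2992]
ee_rot: [0.947, 0.322, -0.0, -0.0]
ft_force: [0.8, -0.0, -0.6]
grip_width: 0.279
grasp_force: 98.2
clock: 25.5
position: [0.4404, 0.2253, 0.2101]
ee_rot: [0.947, 0.321, 0.001, 0.0]
ft_force: [0.2, -0.0, -1.5]
grip_width: 0.281
grasp_force: 98.2
[-0.06730365  0.08666033  0.03197696] -1.555778005879393 [-0.001  0.001  0.001  0.003 -0.    -0.002 -0.001]
[[208, 214], [200, 229], [203, 231], [200, 247], [196, 248], [198, 258], [239, 259], [244, 217]]
[[385, 169], [382, 177], [402, 182], [404, 210], [399, 184], [381, 182], [380, 189], [369, 192], [370, 213], [410, 218], [409, 189], [429, 192], [433, 188], [429, 191], [429, 184], [434, 183], [413, 178], [414, 185], [409, 189], [406, 172]]
[[304, 276], [309, 284], [320, 279], [315, 271]]

[[197, 250], [159, 287], [214, 329], [233, 308], [234, 297], [218, 290], [220, 277], [198, 264], [174, 288], [171, 285], [198, 259], [219, 273], [220, 264]]
[[268, 84], [275, 91], [283, 87], [281, 83]]
[[299, 264], [314, 266], [308, 259]]
[[282, 187], [316, 205], [337, 183], [321, 175], [321, 170], [317, 173], [309, 169], [335, 183], [316, 204]]
[[205, 216], [201, 223], [206, 227]]
```

```bash
python3 - <<'E'
from h import *
a=load('s17');b=load('d17');P=[]
for p,q in(((369.5,213),(197,250)),((410,218),(158.5,287)),((406.5,171.5),(214,329.5))):
    A=[];r=[]
    for c,(u,v) in((a,p),(b,q)):
        o,d=ray(c,u,v);d/=np.linalg.norm(d);M=np.eye(3)-np.outer(d,d);A.append(M);r.append(M@o)
    x=np.linalg.lstsq(np.vstack(A),np.hstack(r),rcond=None)[0];P.append(x);print(x.round(4))
bl,br,tr=P;n=np.cross(tr-br,bl-br);n/=np.linalg.norm(n);n*=np.sign(n[2]);print(np.linalg.norm(bl-br),np.linalg.norm(tr-br),n,np.degrees(np.arccos(n[2])),'centre',(bl+tr)/2)
E
```

```text
[0.5838 0.1851 0.171 ]
[0.5981 0.2991 0.1587]
[0.4323 0.323  0.1791]
0.11554362264374102 0.1687197738985104 [0.13431785 0.08989236 0.98685261] 9.301100581661748 centre [0.50803568 0.2540518  0.17504988]
```

The tray is 9.3 degrees from level (limit 17), centred within a few mm of the board's centre and about 15.5 cm above it, and steady. Handing in.

```bash
python3 -c "
from workcell import *
print(hand_in())"
```

```text
the job is handed in; nothing more can be done
None
```

I handed the job in; it returned no verdict. The cap was pressed and sprang back, and the tray is held still about 15.5 cm over the board's centre, about 9° off level, after the first lift tipped the stack, shifted it roughly 10 mm and freed the tray from the hook, so I set up the tilt again by hand at the stack's corner.

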